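# Pump up the brake bleeder

### The job

Bring the pressure brake bleeder on the board up to pressure, pushing with the fingertips only. First push the lever of its outlet tap round, clockwise seen from above, until it stands square across the pipe against its stop (closed); only then press the pump knob on top right down and let it spring right back up, over and over, until the indicator pin beside it stands fully out. Do not touch the pin, do not lift, tip or shove the bleeder, leave the things around it where they are, and finish clear with the knob up.

Things in the scene. Friction and masses are not known exactly. Their poses are not given: they have to be found in the camera images.
- bleeder: the brake bleeder: a loose, upright grey steel tank of about 4 kg, 150 mm across, 180 mm tall; origin at the centre of its underside, z up. In its own frame the pump knob is on the tank's axis, the outlet pipe leaves towards -y (top of pipe 143 mm, of valve 147 mm high, end 183 mm from the axis) and the indicator stands on the shoulder towards +x+y, 52 mm from the axis
- plunger (a joint): how far the pump knob is pressed, m: 0 up (rest), 0.030 fully down. A spring brings it up again by itself in about 0.4 s (6 N at rest, 13.5 N fully down, plus 2.5 N of drag at 0.1 m/s). A stroke counts only if it goes down beyond 0.027 after having come back up to within 0.004 of rest
- plunger_top (a point): centre of the top of the pump knob, a black mushroom knob 54 mm across on a thin steel rod; 280 mm above the board when up, 250 mm when fully down. It moves with the knob, straight down
- pin (a joint): how far the indicator pin stands out, m: starts between 0.001 and 0.010, about 0.030 when fully out (it then rises no further). A full stroke of the knob raises it by 5.5 mm (the first one by 3 to 9 mm), 3 to 5 strokes in all. It stays where the pumping leaves it
- pin_top (a point): centre of the top of the indicator pin, a vertical steel pin 8 mm in diameter in the larger of two brass fittings on the shoulder (the small one is a safety valve); housing top 200 mm above the board, pin top 202 mm at joint value 0, 232 mm when fully out. A dark ring round the pin, 25 to 27 mm below its top, comes into sight when it is fully out
- pin_rod: the indicator pin itself, not to be touched; origin 2 mm below its top
- tap (a joint): angle of the tap's lever, rad: 0 open (along the pipe, pointing away from the tank), 1.571 closed (square across the pipe, pointing to the bleeder's own -x side, against its stop); starts between 0 and 0.5. Turns about a vertical axis, clockwise from above as it closes, and stays where it is left; takes about 1.5 N at the grip
- tap_hinge (a point): point on the lever's vertical hinge axis at the mid height of the grip, 163 mm above the board
- tap_tip (a point): point on the lever's middle line, 60 mm from the hinge, at the mid height of the grip: the black sleeve from 28 to 72 mm from the hinge, 16 mm wide and 14 mm high (156 to 170 mm above the board)
- fluid_bottle: bystander: white plastic bottle with screw cap, 60 mm across, 155 mm tall, standing beside the bleeder; origin at the centre of its underside
- cap_adapter: bystander: black knurled reservoir cap with a brass hose stub on top, 58 mm across, 44 mm tall, in front of the bleeder; origin at the centre of its underside
- tape_roll: bystander: roll of masking tape lying flat, 84 mm across, 24 mm tall; origin at the centre of its underside
- caliper: bystander: cast brake caliper lying on the board, about 140 x 170 x 72 mm; origin at the centre of its underside
- flare_wrench: bystander: flat steel wrench, 170 mm long, 8 mm thick, lying along its x axis; origin under its middle
- pliers: bystander: pliers with green handles, about 160 mm long along their x axis, 16 mm thick; origin under the pivot
- outlet_box: bystander: white double wall-socket box, 75 x 125 x 43 mm; origin at the centre of its underside

How it is judged:
By the outcome, as a careful person would: the job done as asked, in the order asked, and still so for the second after the job is handed in, with the robot touching nothing.
It also fails if it takes over 45 s, if anything falls off the work surface, if the arm or the gripper's body presses on something with over 40 N, if the wrist force passes 120 N, or if a joint passes its speed limit or range.

### The arm

A 7-joint arm with a two-finger parallel gripper is mounted at the origin on the work surface. World frame = base frame: x ahead of the robot, y to its left, z up, the work surface at z = 0. Lengths are in mm, angles in rad, forces in N, time in s.
With the tool pointing down it reaches from about 400 to 875 mm from the base axis. Payload 4.4 kg.
Tool frame: the origin (TCP) lies midway between the tips of the shut fingers; the grasp point (between the pads) lies 19 mm behind it; z points along the fingers, y is the line along which they close (so a half turn about z gives the same grasp; the last joint's range is limited). The gripper opens to 85 mm and grips with 20 to 120 N. Pads are 22 mm wide; open, the fingers measure 114 mm over their backs; the gripper's body (76 mm by 85 mm) begins 54 mm behind the grasp point. The pads swing forward as they close: fully open they stand 13 mm farther back than shut.
Start: joints at [1.06, 0.628, 0.038, 1.517, -0.027, 0.996, -0.02], TCP at [279.709, -586.755, 231.313] pointing down, gripper open.
Joint ranges: [-3.06, 3.06], [-0.37, 2.12], [-1.25, 1.32], [0.18, 2.47], [-1.1, 4.24], [0.23, 1.98], [-2.94, 2.94]. Speed limits (rad/s): [2.57, 2.57, 3.14, 3.14, 3.14, 3.14, 3.14].

### API

Orientations are given as [roll, pitch, yaw] about the fixed x, y, z axes, in that order (R = Rz(yaw) Ry(pitch) Rx(roll)).
In Python, from cell import read_state, get_image, finish_job gives the robot as it stands.
- The arm moves only by the tool send_rows, never from a script. Its argument "series" is a list of rows, each an object of numbers: "ax", "ay", "az": the turn, a rotation vector about the tool's x, y, z in rad; "dx", "dy", "dz": the shift along the tool's x, y, z in cm; "hand": the closure, from 0 (fully open) to 1 (shut). In form: [{"ax": .., "ay": .., "az": .., "dx": .., "dy": .., "dz": .., "hand": ..}, ...]. A call has 1 to 10 rows; each row is the pose to reach, as a shift and turn from the pose commanded when the call began, along the tool's axes at that moment; what a row does not reach only later rows make up. A row lasts 1/10 s, in which the tool goes at most 50 mm and 8.59 degrees, less where a joint would pass 70% of its speed; a pose out of reach is approached as far as the arm can. A call with a gripper value outside its range is refused whole. The fingers move at their own pace and stop on an object; the grip force is fixed at half the most. Time passes only in rows, so rows that repeat a pose let the fingers close. It gives the time, the measured TCP pose, the force, the opening and the grip force at its end, in the units of the state.
- read_state(): the state, without advancing time (a new reading comes with each control period).
- get_image(name): name is "scene" or "top"; returns a dict with "pixels" (480x640x3 uint8, red, green, blue), "mtx" (3x3 intrinsics, pixels), "R" (3x3) and "t" (3): a world point X has camera coordinates R X + t. Camera axes: x right, y down, z forward; pixel columns grow to the right and rows downward; lengths in mm; the calibration is good to about 2 mm. A picture is of the moment at which its call begins. There is no depth.
- finish_job(): hands the job in; it is judged then, once.
The state is a dict: "clock": time; "qpos": joint angles; "qd": joint speeds; "tau": joint torques, N m; "eef_pos": TCP position; "tool_rot": TCP orientation; "force": force on the tool from outside, world axes, zero at the start; "torque": the same for the moment, N m; "width": finger opening in mm; "gripper_force": force on a finger pad.
Only numpy, scipy, OpenCV 4.12 (cv2) and the standard library are available. Lean on these libraries where they do the work, as an engineer would, in place of code of your own. Each camera call takes 0.05 s, during which the arm holds its last target. There are 200 camera calls.

## Working session

There is one attempt and no reset: what is moved stays moved. The work goes in short steps, Python scripts to look and compute and a tool call to move; the robot and the scene stay as the last step left them, time stands still between calls to the robot, and variables do not carry over. Pictures are saved under pics/ and viewed, at most 10 in all, crops included, and the job is handed in when it is done.

Besides the shell and the picture viewer there is one more tool, called as name(argument=value, ...), one argument or row to a line, values as JSON. send_rows: Moves the arm, as the interface text tells. Its arguments: {"type":"object","properties":{"series":{"type":"array","items":{"type":"object","properties":{"ax":{"type":"number"},"ay":{"type":"number"},"az":{"type":"number"},"dx":{"type":"number"},"dy":{"type":"number"},"dz":{"type":"number"},"hand":{"type":"number"}}}}},"required":["series"]}

```bash
mkdir -p pics; python3 - <<'E'
from cell import *
import cv2,json,numpy as np
for n in("scene","top"):
    d=get_image(n); cv2.imwrite(f"pics/{n}0.png",d["pixels"][:,:,::-1])
    np.savez(f"{n}.npz",mtx=d["mtx"],R=d["R"],t=d["t"])
    R=np.array(d["R"]);print(n,np.array(d["mtx"]).tolist(),R.round(3).tolist(),(-R.T@np.array(d["t"])).round(0))
s=read_state();print(s)
E
```

```text
scene [[608.5988466037999, 0.0, 319.59120689930126], [0.0, 608.5988466037999, 240.53853088958087], [0.0, 0.0, 1.0]] [[-0.243, 0.97, 0.022], [0.675, 0.185, -0.715], [-0.697, -0.158, -0.699]] [1509.  218. 1120.]
top [[622.7539831254126, 0.0, 314.483320245491], [0.0, 622.7539831254126, 234.01377953003814], [0.0, 0.0, 1.0]] [[0.007, -1.0, 0.012], [-0.985, -0.009, -0.173], [0.173, -0.01, -0.985]] [ 343.   27. 1449.]
{'clock': 0.1, 'qpos': array([ 1.06017342,  0.62924859,  0.03843855,  1.5182693 , -0.02698849,
        0.9962841 , -0.01996761]), 'qd': array([-0.0011478 , -0.00393745,  0.0015437 , -0.00374196,  0.00029727,
       -0.00101825,  0.00026188]), 'tau': array([ 3.11626936e-03, -5.64529467e+01,  1.23045053e+00, -1.93972349e+01,
        1.12623084e-02,  5.42037291e-03,  9.63274346e-06]), 'eef_pos': array([ 279.48279932, -586.23212353,  230.48378073]), 'tool_rot': array([-3.13990125e+00,  2.26247470e-05,  4.44866563e-01]), 'force': array([-0.72073902,  0.14018494,  0.01363979]), 'torque': array([ 0.0043884 , -0.03068529,  0.03129547]), 'gripper_force': 0.0, 'width': 85.4338449917326}
```

View pics/scene0.png

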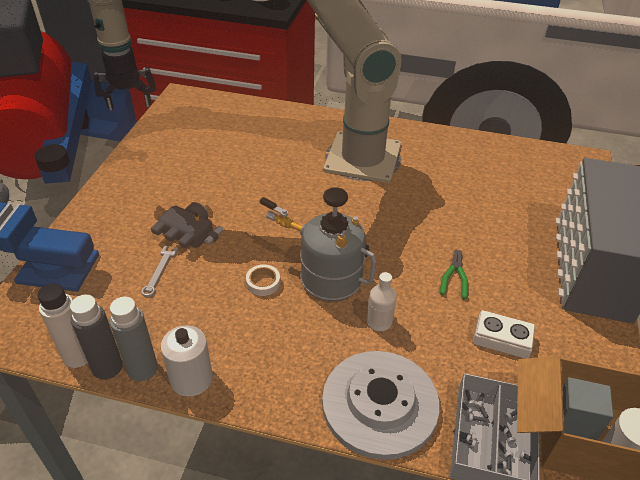

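View pics/top0.png

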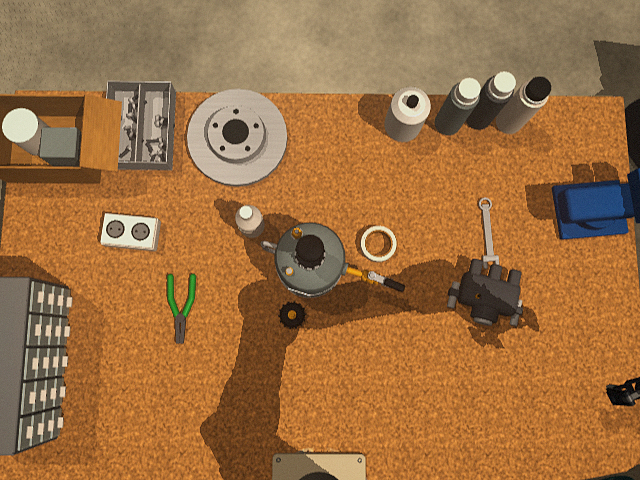

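The top view shows the knob at (311,247), pipe leaving right to about (375,277), and the lever grip at about (395,285). Brass fittings are at (297,231) and (289,271). I'll zoom in on both views.

```bash
python3 - <<'E'
import cv2,numpy as np
a=cv2.imread("pics/top0.png")[205:335,235:415];b=cv2.imread("pics/scene0.png")[180:310,240:420]
f=lambda i:cv2.resize(i,None,fx=4.4,fy=4.4,interpolation=cv2.INTER_CUBIC)
cv2.imwrite("pics/tz.png",f(a));cv2.imwrite("pics/sz.png",f(b))
E
```

```text
(no output)
```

View pics/tz.png

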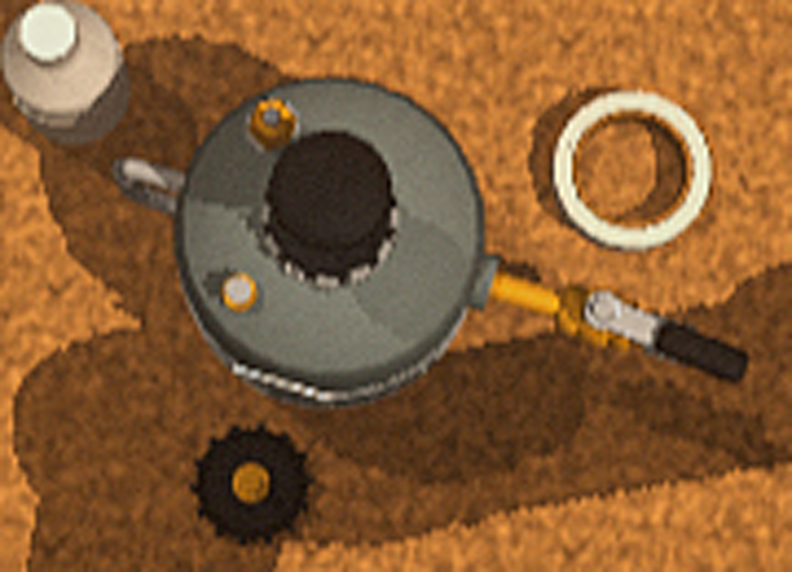

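View pics/sz.png

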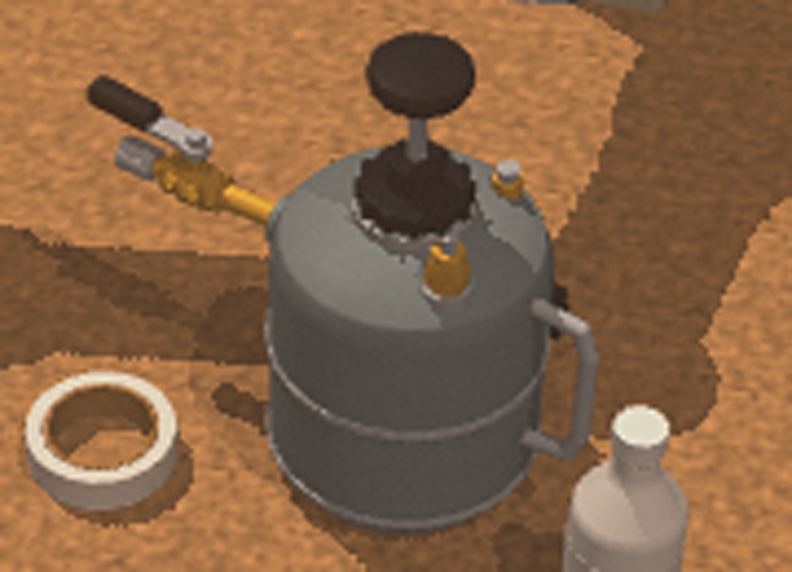

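The zooms show the knob at top (331,190)z / scene (421,68)z, the hinge at (605,308)z / (193,140)z, the sleeve from (657,333)z to (745,363)z, and the pin at (272,116)z / (449,245)z. The pin's fitting is the larger one, on the far side.

```bash
cat > h.py <<'E'
import numpy as np
C={n:np.load(f"{n}.npz") for n in("scene","top")}
def ray(n,u,v):
    c=C[n];d=c["R"].T@np.linalg.solve(c["mtx"],[u,v,1]);return -c["R"].T@c["t"],d
def atz(n,u,v,z):
    o,d=ray(n,u,v);return o+d*(z-o[2])/d[2]
def tri(a,b):
    A=[];B=[]
    for n,p in(("top",a),("scene",b)):
        o,d=ray(n,*p);d/=np.linalg.norm(d);P=np.eye(3)-np.outer(d,d);A.append(P);B.append(P@o)
    return np.linalg.lstsq(np.vstack(A),np.hstack(B),rcond=None)[0]
T=lambda x,y:(235+x/4.4-.4,205+y/4.4-.4)
S=lambda x,y:(240+x/4.4-.4,180+y/4.4-.4)
E
python3 - <<'E'
from h import *
np.set_printoptions(precision=1,suppress=True)
for k,a,b,z in(("knob",T(331,190),S(421,66),280),("hinge",T(605,306),S(193,138),168),("gripend",T(742,362),S(98,92),163),("gripin",T(658,332),S(150,114),163),("pin",T(272,116),S(449,245),205)):
    print(k,tri(a,b),atz("top",*a,z),atz("scene",*b,z))
E
```

```text
knob [521.7  24.2 276.6] [521.4  23.  280. ] [525.5  26.1 280. ]
hinge [ 484.3 -105.3  167.1] [ 484.5 -106.5  168. ] [ 485.3 -103.6  168. ]
gripend [ 458.5 -168.5  163.9] [ 459.1 -171.3  163. ] [ 457.4 -166.   163. ]
gripin [ 472.5 -131.4  167.8] [ 473.  -131.9  163. ] [ 467.3 -133.3  163. ]
pin [567.1  51.6 204.3] [567.1  50.3 205. ] [567.6  53.1 205. ]
```

Checks: the knob is at about (523,24), and the pin is 52 mm from it, as specified. The hinge is 135 mm out, which puts the bleeder's yaw near -16.6° and the tap at about 0.1 rad.

```bash
cat >> h.py <<'E'
H=np.array([484.5,-105.]);PH=np.radians(-106.6)
def pose(th,off,r,z=156):
    a=PH-th;L=np.array([np.cos(a),np.sin(a)]);B=np.array([-L[1],L[0]])
    return [*(H+r*L+off*B),z,np.pi/2+PH-th+np.pi/2]   # yaw; push = -y of tool
def rel(p0,p):
    y=p0[3];d=np.array(p[:3])-p0[:3];c,s=np.cos(y),np.sin(y)
    return dict(dx=round((c*d[0]+s*d[1])/10,2),dy=round((s*d[0]-c*d[1])/10,2),dz=round(-d[2]/10,2),az=round(-((p[3]-y+np.pi)%(2*np.pi)-np.pi),3))
E
python3 - <<'E'
from h import *
p0=[279.7,-586.8,231.3,.4449]
p=pose(.1,42,55,231.3);print(p,rel(p0,p))
E
```

```text
[np.float64(502.45422043136233), np.float64(-171.83297067093494), 231.3, np.float64(1.181071670963838)] {'dx': np.float64(37.97), 'dy': np.float64(-27.87), 'dz': np.float64(-0.0), 'az': np.float64(-0.736)}
```

send_rows(
  series=[
    {"dx":19,"dy":-14,"az":-0.36,"hand":1},
    {"dx":38,"dy":-27.9,"az":-0.736,"hand":1},
    {"dx":38,"dy":-27.9,"az":-0.736,"hand":1},
    {"dx":38,"dy":-27.9,"az":-0.736,"hand":1},
    {"dx":38,"dy":-27.9,"az":-0.736,"hand":1},
    {"dx":38,"dy":-27.9,"az":-0.736,"hand":1},
    {"dx":38,"dy":-27.9,"az":-0.736,"hand":1},
    {"dx":38,"dy":-27.9,"az":-0.736,"hand":1},
    {"dx":38,"dy":-27.9,"az":-0.736,"hand":1},
    {"dx":38,"dy":-27.9,"az":-0.736,"hand":1},
  ],
)

```text
invalid input at $.series[0]: expected keys ax, ay, az, dx, dy, dz, hand
```

send_rows(
  series=[
    {"hand":1},
    {"hand":1},
    {"hand":1},
  ],
)

```text
invalid input at $.series[0]: expected keys ax, ay, az, dx, dy, dz, hand
```

send_rows(
  series=[
    {"ax":0,"ay":0,"az":-0.36,"dx":19,"dy":-14,"dz":0,"hand":1},
    {"ax":0,"ay":0,"az":-0.736,"dx":38,"dy":-27.9,"dz":0,"hand":1},
    {"ax":0,"ay":0,"az":-0.736,"dx":38,"dy":-27.9,"dz":0,"hand":1},
    {"ax":0,"ay":0,"az":-0.736,"dx":38,"dy":-27.9,"dz":0,"hand":1},
    {"ax":0,"ay":0,"az":-0.736,"dx":38,"dy":-27.9,"dz":0,"hand":1},
    {"ax":0,"ay":0,"az":-0.736,"dx":38,"dy":-27.9,"dz":0,"hand":1},
    {"ax":0,"ay":0,"az":-0.736,"dx":38,"dy":-27.9,"dz":0,"hand":1},
    {"ax":0,"ay":0,"az":-0.736,"dx":38,"dy":-27.9,"dz":0,"hand":1},
    {"ax":0,"ay":0,"az":-0.736,"dx":38,"dy":-27.9,"dz":0,"hand":1},
    {"ax":0,"ay":0,"az":-0.736,"dx":38,"dy":-27.9,"dz":0,"hand":1},
  ],
)

```text
clock: 1.1
eef_pos: [504.9, -165.6, 231.3]
tool_rot: [3.141, -0.003, 1.188]
force: [0.2, -0.5, -0.3]
width: -0.1
gripper_force: 0.0
```

send_rows(
  series=[
    {"ax":0,"ay":0,"az":0,"dx":0,"dy":0,"dz":0,"hand":1},
    {"ax":0,"ay":0,"az":0,"dx":0,"dy":0,"dz":1.5,"hand":1},
    {"ax":0,"ay":0,"az":0,"dx":0,"dy":0,"dz":3.5,"hand":1},
    {"ax":0,"ay":0,"az":0,"dx":0,"dy":0,"dz":5.5,"hand":1},
    {"ax":0,"ay":0,"az":0,"dx":0,"dy":0,"dz":7.4,"hand":1},
    {"ax":0,"ay":0,"az":0,"dx":0,"dy":0,"dz":7.4,"hand":1},
    {"ax":0,"ay":0,"az":0,"dx":0,"dy":0,"dz":7.4,"hand":1},
  ],
)

```text
clock: 1.8
eef_pos: [502.2, -172.4, 157.3]
tool_rot: [-3.141, 0.001, 1.179]
force: [-0.1, -0.3, 0.3]
width: -0.2
gripper_force: 0.0
```

```bash
python3 - <<'E'
from cell import *
import cv2
from h import *
f=lambda i:cv2.resize(i,None,fx=4,fy=4,interpolation=cv2.INTER_CUBIC)
i=get_image("top")["pixels"][230:330,280:440,::-1];cv2.imwrite("pics/t1.png",f(i))
s=read_state();print(s["eef_pos"],s["tool_rot"],s["qpos"])
p0=[*s["eef_pos"][:2],156,s["tool_rot"][2]]
print(pose(.1,42,55))
for th in np.arange(.1,1.6,.1): print(th.round(2),{k:float(v) for k,v in rel(p0,pose(th,22.5,55,156)).items()})
E
```

```text
[ 502.77956493 -172.31780392  157.89500117] [3.14087844e+00 3.01704560e-04 1.17963895e+00] [ 0.39317053  0.56345617 -0.17175257  1.92044303  0.14836022  0.6690658
 -0.26023745]
[np.float64(502.45422043136233), np.float64(-171.83297067093494), 156, np.float64(1.181071670963838)]
0.1 {'dx': 0.03, 'dy': -2.0, 'dz': -0.0, 'az': -0.001}
0.2 {'dx': -0.17, 'dy': -2.56, 'dz': -0.0, 'az': 0.099}
0.3 {'dx': -0.31, 'dy': -3.14, 'dz': -0.0, 'az': 0.199}
0.4 {'dx': -0.39, 'dy': -3.72, 'dz': -0.0, 'az': 0.299}
0.5 {'dx': -0.42, 'dy': -4.32, 'dz': -0.0, 'az': 0.399}
0.6 {'dx': -0.38, 'dy': -4.91, 'dz': -0.0, 'az': 0.499}
0.7 {'dx': -0.29, 'dy': -5.5, 'dz': -0.0, 'az': 0.599}
0.8 {'dx': -0.13, 'dy': -6.07, 'dz': -0.0, 'az': 0.699}
0.9 {'dx': 0.08, 'dy': -6.63, 'dz': -0.0, 'az': 0.799}
1.0 {'dx': 0.34, 'dy': -7.16, 'dz': -0.0, 'az': 0.899}
1.1 {'dx': 0.66, 'dy': -7.66, 'dz': -0.0, 'az': 0.999}
1.2 {'dx': 1.02, 'dy': -8.13, 'dz': -0.0, 'az': 1.099}
1.3 {'dx': 1.43, 'dy': -8.56, 'dz': -0.0, 'az': 1.199}
1.4 {'dx': 1.88, 'dy': -8.95, 'dz': -0.0, 'az': 1.299}
1.5 {'dx': 2.37, 'dy': -9.29, 'dz': -0.0, 'az': 1.399}
```

View pics/t1.png

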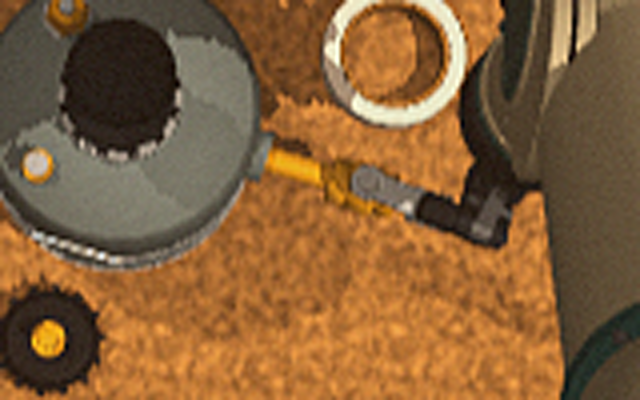

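```bash
python3 - <<'E'
from h import *
def pr(n,X):
    c=C[n];q=c["mtx"]@(c["R"]@np.array(X)+c["t"]);return (q[:2]/q[2]).round(1)
z=lambda p:((p-[280,230]+.4)*4).round()
for X in([502.8,-172.3,157.9],[502.8,-172.3,200],[484.5,-105,170],[458.5,-169,163]):print(X,z(pr("top",X)))
from cell import *
import cv2
i=get_image("scene")["pixels"][150:270,220:380,::-1];cv2.imwrite("pics/s1.png",cv2.resize(i,None,fx=4.5,fy=4.5,interpolation=cv2.INTER_CUBIC))
E
```

```text
[502.8, -172.3, 157.9] [494. 146.]
[502.8, -172.3, 200] [506. 136.]
[484.5, -105, 170] [368. 178.]
[458.5, -169, 163] [490. 230.]
```

View pics/s1.png

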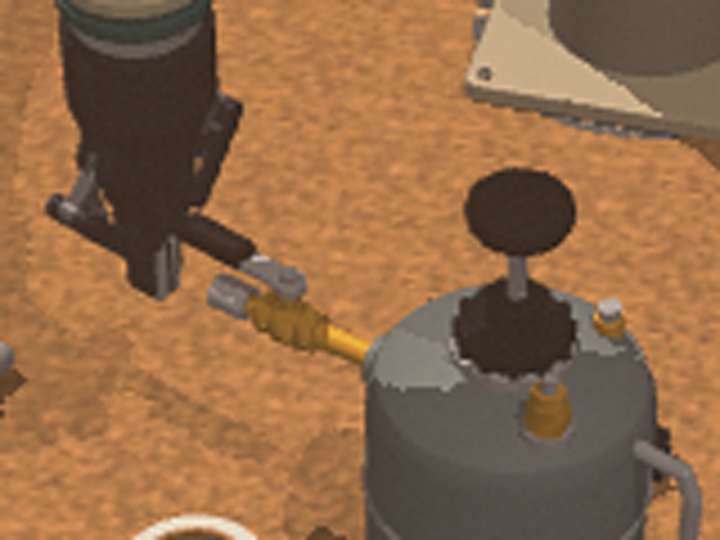

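The scene view shows the shut fingertips at (155,285)z, just past the lever on its trailing side and free of it. Pushing the lever now.

send_rows(
  series=[
    {"ax":0,"ay":0,"az":0,"dx":0,"dy":-1.0,"dz":0.1,"hand":1},
    {"ax":0,"ay":0,"az":0,"dx":0,"dy":-1.5,"dz":0.1,"hand":1},
    {"ax":0,"ay":0,"az":0,"dx":0,"dy":-2.0,"dz":0.1,"hand":1},
    {"ax":0,"ay":0,"az":0.1,"dx":-0.17,"dy":-2.56,"dz":0.1,"hand":1},
    {"ax":0,"ay":0,"az":0.2,"dx":-0.31,"dy":-3.14,"dz":0.1,"hand":1},
    {"ax":0,"ay":0,"az":0.3,"dx":-0.39,"dy":-3.72,"dz":0.1,"hand":1},
    {"ax":0,"ay":0,"az":0.4,"dx":-0.42,"dy":-4.32,"dz":0.1,"hand":1},
    {"ax":0,"ay":0,"az":0.5,"dx":-0.38,"dy":-4.91,"dz":0.1,"hand":1},
  ],
)

```text
clock: 2.7
eef_pos: [455.8, -156.7, 156.7]
tool_rot: [3.14, -0.001, 0.676]
force: [0.6, -1.2, 0.9]
width: 0.2
gripper_force: 0.7
```

```bash
python3 - <<'E'
from cell import *
import cv2
from h import *
i=get_image("scene")["pixels"][150:270,220:380,::-1];cv2.imwrite("pics/s2.png",cv2.resize(i,None,fx=4.5,fy=4.5,interpolation=cv2.INTER_CUBIC))
s=read_state();print(s["eef_pos"],s["tool_rot"],s["force"],pose(.6,22.5,55))
p0=pose(.6,22.5,55)
for th in np.arange(.7,1.6,.1): print(th.round(2),{k:float(v) for k,v in rel(p0,pose(th,22.5,55,156)).items()})
E
```

```text
[ 454.7306964  -155.97211182  156.67538523] [3.14137814e+00 2.04467122e-04 6.73174139e-01] [-0.19347686  0.49575458  0.33715368] [np.float64(455.93717148718525), np.float64(-157.1096423644179), 156, np.float64(0.6810716709638379)]
0.7 {'dx': -0.2, 'dy': -0.56, 'dz': -0.0, 'az': 0.1}
0.8 {'dx': -0.34, 'dy': -1.14, 'dz': -0.0, 'az': 0.2}
0.9 {'dx': -0.42, 'dy': -1.73, 'dz': -0.0, 'az': 0.3}
1.0 {'dx': -0.44, 'dy': -2.32, 'dz': -0.0, 'az': 0.4}
1.1 {'dx': -0.41, 'dy': -2.91, 'dz': -0.0, 'az': 0.5}
1.2 {'dx': -0.31, 'dy': -3.5, 'dz': -0.0, 'az': 0.6}
1.3 {'dx': -0.16, 'dy': -4.07, 'dz': -0.0, 'az': 0.7}
1.4 {'dx': 0.05, 'dy': -4.63, 'dz': -0.0, 'az': 0.8}
1.5 {'dx': 0.32, 'dy': -5.16, 'dz': -0.0, 'az': 0.9}
```

View pics/s2.png

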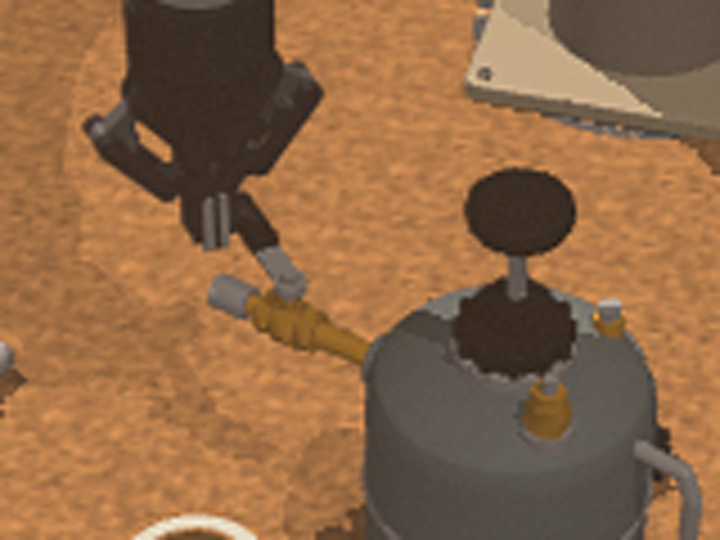

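The lever is turning with the finger, its sleeve at about (255,220)z, and the bleeder has not moved. Continuing.

send_rows(
  series=[
    {"ax":0,"ay":0,"az":0.1,"dx":-0.2,"dy":-0.56,"dz":0,"hand":1},
    {"ax":0,"ay":0,"az":0.2,"dx":-0.34,"dy":-1.14,"dz":0,"hand":1},
    {"ax":0,"ay":0,"az":0.3,"dx":-0.42,"dy":-1.73,"dz":0,"hand":1},
    {"ax":0,"ay":0,"az":0.4,"dx":-0.44,"dy":-2.32,"dz":0,"hand":1},
    {"ax":0,"ay":0,"az":0.5,"dx":-0.41,"dy":-2.91,"dz":0,"hand":1},
    {"ax":0,"ay":0,"az":0.6,"dx":-0.31,"dy":-3.5,"dz":0,"hand":1},
    {"ax":0,"ay":0,"az":0.7,"dx":-0.16,"dy":-4.07,"dz":0,"hand":1},
    {"ax":0,"ay":0,"az":0.8,"dx":0.05,"dy":-4.63,"dz":0,"hand":1},
  ],
)

```text
clock: 3.55
eef_pos: [427.1, -120.2, 156.7]
tool_rot: [3.141, -0.001, -0.122]
force: [0.7, -1.3, 0.4]
width: -0.3
gripper_force: 0.7
```

```bash
python3 - <<'E'
from cell import *
import cv2
from h import *
i=get_image("top")["pixels"][230:350,290:440,::-1];cv2.imwrite("pics/t3.png",cv2.resize(i,None,fx=4.5,fy=4.5,interpolation=cv2.INTER_CUBIC))
s=read_state();print(s["eef_pos"],s["tool_rot"],s["force"],pose(1.4,22.5,55))
p0=pose(1.4,22.5,55)
for th in np.arange(1.45,1.71,.03): print(th.round(2),{k:float(v) for k,v in rel(p0,pose(th,22.5,55,156)).items()})
E
```

```text
[ 426.81057964 -118.99337562  156.52908645] [-3.14128115e+00 -2.29609388e-04 -1.24171838e-01] [ 0.65220367 -0.38732655  0.50955613] [np.float64(427.21891639247843), np.float64(-120.81541844998499), 156, np.float64(-0.11892832903616202)]
1.45 {'dx': -0.11, 'dy': -0.28, 'dz': -0.0, 'az': 0.05}
1.48 {'dx': -0.16, 'dy': -0.45, 'dz': -0.0, 'az': 0.08}
1.51 {'dx': -0.21, 'dy': -0.62, 'dz': -0.0, 'az': 0.11}
1.54 {'dx': -0.26, 'dy': -0.79, 'dz': -0.0, 'az': 0.14}
1.57 {'dx': -0.3, 'dy': -0.96, 'dz': -0.0, 'az': 0.17}
1.6 {'dx': -0.34, 'dy': -1.14, 'dz': -0.0, 'az': 0.2}
1.63 {'dx': -0.37, 'dy': -1.31, 'dz': -0.0, 'az': 0.23}
1.66 {'dx': -0.39, 'dy': -1.49, 'dz': -0.0, 'az': 0.26}
1.69 {'dx': -0.41, 'dy': -1.67, 'dz': -0.0, 'az': 0.29}
```

View pics/t3.png

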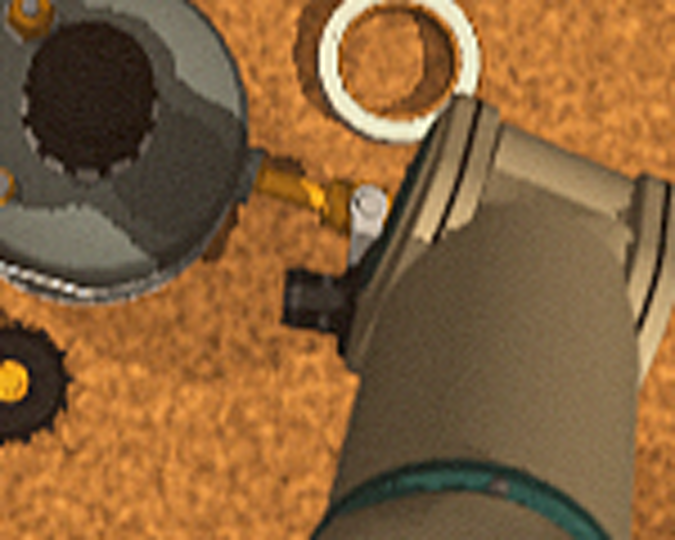

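The lever is nearly square, its arm at (365,235)z. Now the last part in small steps, watching the force.

send_rows(
  series=[
    {"ax":0,"ay":0,"az":0.05,"dx":-0.11,"dy":-0.28,"dz":0,"hand":1},
    {"ax":0,"ay":0,"az":0.08,"dx":-0.16,"dy":-0.45,"dz":0,"hand":1},
    {"ax":0,"ay":0,"az":0.11,"dx":-0.21,"dy":-0.62,"dz":0,"hand":1},
    {"ax":0,"ay":0,"az":0.14,"dx":-0.26,"dy":-0.79,"dz":0,"hand":1},
    {"ax":0,"ay":0,"az":0.14,"dx":-0.26,"dy":-0.79,"dz":0,"hand":1},
  ],
)

```text
clock: 4.1
eef_pos: [425.5, -111.6, 156.3]
tool_rot: [-3.142, -0.0, -0.259]
force: [0.4, 0.4, 0.5]
width: 0.1
gripper_force: 0.3
```

send_rows(
  series=[
    {"ax":0,"ay":0,"az":0.03,"dx":0,"dy":-0.1,"dz":0,"hand":1},
    {"ax":0,"ay":0,"az":0.03,"dx":0,"dy":-0.1,"dz":0,"hand":1},
  ],
)

```text
clock: 4.3
eef_pos: [425.4, -110.7, 156.2]
tool_rot: [-3.142, 0.001, -0.29]
force: [-1.5, -0.7, 0.4]
width: -0.1
gripper_force: 0.3
```

send_rows(
  series=[
    {"ax":0,"ay":0,"az":0,"dx":0,"dy":-0.1,"dz":0,"hand":1},
    {"ax":0,"ay":0,"az":0,"dx":0,"dy":-0.1,"dz":0,"hand":1},
  ],
)

```text
clock: 4.5
eef_pos: [425.6, -110.2, 156.2]
tool_rot: [3.141, 0.001, -0.289]
force: [-1.3, -2.8, -0.3]
width: -0.1
gripper_force: 1.3
```

send_rows(
  series=[
    {"ax":0,"ay":0,"az":0,"dx":0,"dy":-0.07,"dz":0,"hand":1},
    {"ax":0,"ay":0,"az":0,"dx":0,"dy":-0.07,"dz":0,"hand":1},
  ],
)

```text
clock: 4.7
eef_pos: [425.6, -110.0, 156.2]
tool_rot: [3.141, 0.001, -0.29]
force: [-2.7, -4.4, 1.0]
width: 0.2
gripper_force: 2.4
```

send_rows(
  series=[
    {"ax":0,"ay":0,"az":0,"dx":0,"dy":-0.07,"dz":0,"hand":1},
    {"ax":0,"ay":0,"az":0,"dx":0,"dy":-0.07,"dz":0,"hand":1},
  ],
)

```text
clock: 4.9
eef_pos: [425.6, -110.0, 156.2]
tool_rot: [3.14, 0.001, -0.29]
force: [-4.0, -5.9, -0.0]
width: 0.3
gripper_force: 3.3
```

The force climbs to about 7 N with no further motion, so the lever is on its stop. Backing off and going up.

send_rows(
  series=[
    {"ax":0,"ay":0,"az":0,"dx":0,"dy":1.0,"dz":0,"hand":1},
    {"ax":0,"ay":0,"az":0,"dx":0,"dy":2.5,"dz":0,"hand":1},
    {"ax":0,"ay":0,"az":0,"dx":0,"dy":3.0,"dz":-4,"hand":1},
    {"ax":0,"ay":0,"az":0,"dx":0,"dy":3.0,"dz":-8,"hand":1},
    {"ax":0,"ay":0,"az":0,"dx":0,"dy":3.0,"dz":-12,"hand":1},
    {"ax":0,"ay":0,"az":0,"dx":0,"dy":3.0,"dz":-16,"hand":1},
    {"ax":0,"ay":0,"az":0,"dx":0,"dy":3.0,"dz":-16,"hand":1},
    {"ax":0,"ay":0,"az":0,"dx":0,"dy":3.0,"dz":-16,"hand":1},
  ],
)

```text
clock: 5.7
eef_pos: [418.4, -137.1, 317.1]
tool_rot: [-3.14, -0.003, -0.289]
force: [0.1, 1.0, -1.2]
width: 0.1
gripper_force: 0.0
```

```bash
python3 - <<'E'
from cell import *
import cv2
from h import *
i=get_image("scene")["pixels"][:,:,::-1];cv2.imwrite("pics/s4full.png",i);i=i[150:270,220:380]
cv2.imwrite("pics/s4.png",cv2.resize(i,None,fx=4.5,fy=4.5,interpolation=cv2.INTER_CUBIC))
s=read_state();print(s["eef_pos"],s["tool_rot"],s["force"])
print(rel([*s["eef_pos"],s["tool_rot"][2]],[523,24,s["eef_pos"][2],s["tool_rot"][2]]))
E
```

```text
[ 417.60278664 -136.88750745  316.00376664] [-3.14085617e+00  2.45631170e-04 -2.88754575e-01] [ 0.23495705 -0.38481329 -1.02467438]
{'dx': np.float64(5.52), 'dy': np.float64(-18.42), 'dz': np.float64(-0.0), 'az': np.float64(-0.0)}
```

View pics/s4.png

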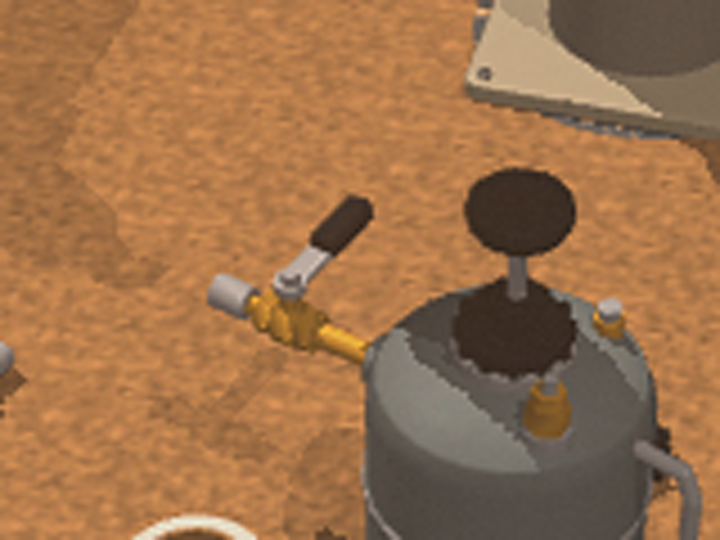

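The lever now stands square across the pipe, its sleeve at (340,225)z. The bleeder, knob and pin are unchanged. Moving above the knob.

send_rows(
  series=[
    {"ax":0,"ay":0,"az":0,"dx":1.4,"dy":-4.6,"dz":0,"hand":1},
    {"ax":0,"ay":0,"az":0,"dx":2.8,"dy":-9.2,"dz":0,"hand":1},
    {"ax":0,"ay":0,"az":0,"dx":4.1,"dy":-13.8,"dz":0,"hand":1},
    {"ax":0,"ay":0,"az":0,"dx":5.5,"dy":-18.4,"dz":0,"hand":1},
    {"ax":0,"ay":0,"az":0,"dx":5.5,"dy":-18.4,"dz":1.5,"hand":1},
    {"ax":0,"ay":0,"az":0,"dx":5.5,"dy":-18.4,"dz":3,"hand":1},
    {"ax":0,"ay":0,"az":0,"dx":5.5,"dy":-18.4,"dz":3,"hand":1},
    {"ax":0,"ay":0,"az":0,"dx":5.5,"dy":-18.4,"dz":3,"hand":1},
  ],
)

```text
clock: 6.55
eef_pos: [522.4, 23.2, 285.3]
tool_rot: [3.141, 0.002, -0.29]
force: [-0.4, -0.4, 0.4]
width: -0.0
gripper_force: 0.0
```

```bash
python3 - <<'E'
from cell import *
from h import *
s=read_state();print(s["eef_pos"],s["force"],s["qpos"])
f=lambda x,y,z:atz("scene",220+x/4.5-.4,150+y/4.5-.4,z)
a=f(288,278,168);b=f(340,227,167);d=(b-a)[:2];print(a,b,np.degrees(np.arctan2(d[1],d[0])))
E
```

```text
[522.35778156  23.15615439 285.28433817] [-0.40772973 -0.39901315  0.39252433] [-0.29005832  0.39512266  0.27202729  1.80195661 -0.12601461  0.96403309
 -1.82613447]
[ 486.58254277 -102.925921    168.        ] [438.89684379 -88.15077465 167.        ] 162.7846982383185
```

Lever at 162.8° against 163.4° expected, so it is closed. First stroke.

send_rows(
  series=[
    {"ax":0,"ay":0,"az":0,"dx":0,"dy":0,"dz":0.8,"hand":1},
    {"ax":0,"ay":0,"az":0,"dx":0,"dy":0,"dz":1.6,"hand":1},
    {"ax":0,"ay":0,"az":0,"dx":0,"dy":0,"dz":2.4,"hand":1},
    {"ax":0,"ay":0,"az":0,"dx":0,"dy":0,"dz":3.2,"hand":1},
    {"ax":0,"ay":0,"az":0,"dx":0,"dy":0,"dz":3.5,"hand":1},
    {"ax":0,"ay":0,"az":0,"dx":0,"dy":0,"dz":3.5,"hand":1},
    {"ax":0,"ay":0,"az":0,"dx":0,"dy":0,"dz":3.5,"hand":1},
  ],
)

```text
clock: 7.25
eef_pos: [524.0, 23.0, 253.1]
tool_rot: [-3.14, -0.003, -0.29]
force: [-2.0, 0.1, 11.6]
width: 0.1
gripper_force: 5.9
```

send_rows(
  series=[
    {"ax":0,"ay":0,"az":0,"dx":0,"dy":0,"dz":0.1,"hand":1},
    {"ax":0,"ay":0,"az":0,"dx":0,"dy":0,"dz":0.1,"hand":1},
  ],
)

```text
clock: 7.45
eef_pos: [524.0, 23.0, 252.2]
tool_rot: [-3.14, -0.003, -0.29]
force: [-2.6, -0.8, 12.6]
width: 0.1
gripper_force: 6.2
```

send_rows(
  series=[
    {"ax":0,"ay":0,"az":0,"dx":0,"dy":0,"dz":0.2,"hand":1},
    {"ax":0,"ay":0,"az":0,"dx":0,"dy":0,"dz":0.35,"hand":1},
    {"ax":0,"ay":0,"az":0,"dx":0,"dy":0,"dz":0.35,"hand":1},
  ],
)

```text
clock: 7.75
eef_pos: [524.1, 23.0, 249.9]
tool_rot: [-3.139, -0.004, -0.29]
force: [-4.8, -0.1, 20.4]
width: -0.0
gripper_force: 10.3
```

Bottomed at 249.9 mm with 20 N. Releasing fully, then looking at the pin.

send_rows(
  series=[
    {"ax":0,"ay":0,"az":0,"dx":0,"dy":0,"dz":-1.5,"hand":1},
    {"ax":0,"ay":0,"az":0,"dx":0,"dy":0,"dz":-3,"hand":1},
    {"ax":0,"ay":0,"az":0,"dx":0,"dy":0,"dz":-3.95,"hand":1},
    {"ax":0,"ay":0,"az":0,"dx":0,"dy":0,"dz":-3.95,"hand":1},
    {"ax":0,"ay":0,"az":0,"dx":0,"dy":0,"dz":-3.95,"hand":1},
    {"ax":0,"ay":0,"az":0,"dx":0,"dy":0,"dz":-3.95,"hand":1},
    {"ax":0,"ay":0,"az":0,"dx":0,"dy":0,"dz":-3.95,"hand":1},
    {"ax":0,"ay":0,"az":0,"dx":0,"dy":0,"dz":-3.95,"hand":1},
  ],
)

```text
clock: 8.55
eef_pos: [522.8, 23.4, 285.8]
tool_rot: [3.141, 0.001, -0.289]
force: [-0.3, 1.0, -0.2]
width: -0.3
gripper_force: 0.0
```

send_rows(
  series=[
    {"ax":0,"ay":0,"az":0,"dx":0,"dy":0,"dz":0.8,"hand":1},
    {"ax":0,"ay":0,"az":0,"dx":0,"dy":0,"dz":1.6,"hand":1},
    {"ax":0,"ay":0,"az":0,"dx":0,"dy":0,"dz":2.4,"hand":1},
    {"ax":0,"ay":0,"az":0,"dx":0,"dy":0,"dz":3.2,"hand":1},
    {"ax":0,"ay":0,"az":0,"dx":0,"dy":0,"dz":3.7,"hand":1},
    {"ax":0,"ay":0,"az":0,"dx":0,"dy":0,"dz":3.95,"hand":1},
    {"ax":0,"ay":0,"az":0,"dx":0,"dy":0,"dz":3.95,"hand":1},
    {"ax":0,"ay":0,"az":0,"dx":0,"dy":0,"dz":3.95,"hand":1},
  ],
)

```text
clock: 9.35
eef_pos: [523.9, 23.4, 249.8]
tool_rot: [-3.139, -0.003, -0.29]
force: [-6.3, 0.4, 26.0]
width: -0.0
gripper_force: 13.1
```

send_rows(
  series=[
    {"ax":0,"ay":0,"az":0,"dx":0,"dy":0,"dz":-1.5,"hand":1},
    {"ax":0,"ay":0,"az":0,"dx":0,"dy":0,"dz":-3,"hand":1},
    {"ax":0,"ay":0,"az":0,"dx":0,"dy":0,"dz":-3.95,"hand":1},
    {"ax":0,"ay":0,"az":0,"dx":0,"dy":0,"dz":-3.95,"hand":1},
    {"ax":0,"ay":0,"az":0,"dx":0,"dy":0,"dz":-3.95,"hand":1},
    {"ax":0,"ay":0,"az":0,"dx":0,"dy":0,"dz":-3.95,"hand":1},
    {"ax":0,"ay":0,"az":0,"dx":0,"dy":0,"dz":-3.95,"hand":1},
    {"ax":0,"ay":0,"az":0,"dx":0,"dy":0,"dz":-3.95,"hand":1},
  ],
)

```text
clock: 10.15
eef_pos: [522.7, 23.3, 285.8]
tool_rot: [3.141, 0.001, -0.289]
force: [-1.4, 0.9, 0.3]
width: 0.1
gripper_force: 0.0
```

```bash
python3 - <<'E'
from cell import *
import cv2
f=lambda i:cv2.resize(i[190:270,300:380],None,fx=5,fy=5,interpolation=cv2.INTER_CUBIC)
i=get_image("scene")["pixels"][:,:,::-1];cv2.imwrite("pics/s5full.png",i)
cv2.imwrite("pics/s5.png",cv2.hconcat([f(cv2.imread("pics/s4full.png")),f(i)]))
E
```

```text
(no output)
```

View pics/s5.png

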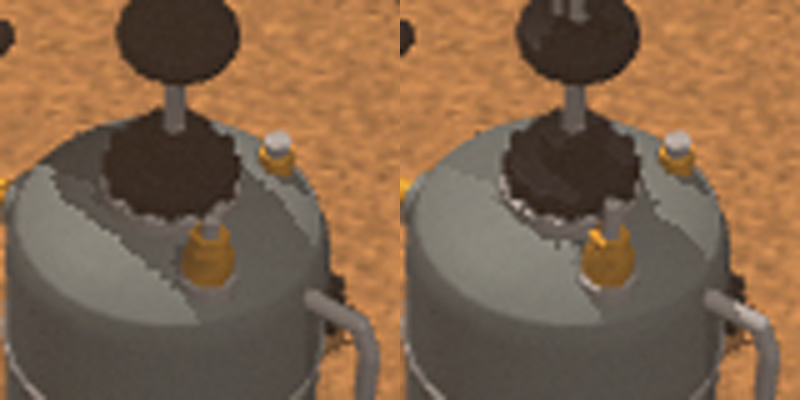

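The pin at (611,205)z stands a little farther out than before, and the knob is back up. I've used my ten views, so from here I'll measure the pin numerically: the grey profile along its projected axis.

```bash
cat >> h.py <<'E'
import cv2
def pr(n,X):
    c=C[n];q=c["mtx"]@(c["R"]@np.array(X)+c["t"]);return q[:2]/q[2]
def prof(path,P=(567.3,51.9)):
    im=cv2.imread(path).astype(np.float32);hs=np.arange(194,243,3)
    for du in(-1,0,1):
        m=np.array([pr("scene",[*P,h]) for h in hs],np.float32)+[du,0]
        v=cv2.remap(im,m[None,:,0].astype(np.float32),m[None,:,1].astype(np.float32),cv2.INTER_LINEAR)[0]
        print(path,du,"gray",v.mean(1).astype(int).tolist(),"sat",(v[:,2]-v[:,0]).astype(int).tolist())
E
python3 -c "
from h import *
print(np.arange(194,243,3),pr('scene',[567.3,51.9,202]))
for p in('scene0','s4full','s5full'):prof(f'pics/{p}.png')"
```

```text
[194 197 200 203 206 209 212 215 218 221 224 227 230 233 236 239 242] [341.08286147 236.08041375]
pics/scene0.png -1 gray [105, 135, 106, 84, 88, 115, 65, 44, 40, 42, 44, 43, 42, 41, 43, 43, 42] sat [114, 149, 77, 33, 29, 29, 13, 17, 18, 18, 19, 19, 19, 20, 19, 18, 19]
pics/scene0.png 0 gray [110, 133, 89, 89, 107, 150, 97, 64, 48, 39, 43, 43, 44, 44, 44, 43, 43] sat [122, 128, 9, 12, 16, 21, 15, 15, 18, 18, 19, 18, 18, 19, 19, 18, 19]
pics/scene0.png 1 gray [98, 97, 92, 93, 98, 115, 103, 89, 75, 49, 41, 42, 45, 44, 43, 44, 43] sat [103, 77, 6, 13, 14, 17, 17, 16, 16, 17, 19, 18, 17, 19, 18, 18, 19]
pics/s4full.png -1 gray [83, 93, 87, 80, 83, 91, 68, 46, 42, 45, 46, 45, 44, 46, 45, 45, 44] sat [82, 90, 53, 30, 32, 30, 17, 22, 21, 22, 21, 21, 21, 22, 22, 23, 23]
pics/s4full.png 0 gray [86, 95, 93, 92, 96, 116, 101, 66, 49, 42, 45, 45, 45, 46, 45, 44, 46] sat [85, 76, 12, 16, 17, 19, 17, 18, 21, 23, 21, 21, 21, 22, 22, 23, 23]
pics/s4full.png 1 gray [85, 96, 97, 96, 99, 115, 106, 91, 77, 51, 42, 45, 45, 45, 46, 46, 46] sat [89, 73, 10, 15, 16, 18, 18, 18, 18, 20, 22, 20, 22, 23, 22, 22, 20]
pics/s5full.png -1 gray [109, 142, 111, 87, 81, 79, 72, 74, 78, 76, 54, 43, 44, 46, 46, 45, 46] sat [121, 153, 80, 35, 28, 26, 16, 17, 17, 17, 19, 20, 21, 21, 20, 20, 20]
pics/s5full.png 0 gray [89, 102, 95, 93, 93, 92, 93, 99, 114, 104, 63, 43, 46, 46, 46, 46, 45] sat [92, 84, 13, 12, 16, 16, 16, 17, 17, 17, 17, 20, 20, 21, 20, 21, 21]
pics/s5full.png 1 gray [86, 97, 98, 97, 97, 98, 98, 103, 118, 104, 55, 42, 44, 46, 46, 45, 44] sat [89, 74, 9, 13, 16, 16, 16, 17, 18, 18, 18, 20, 20, 21, 21, 21, 21]
```

send_rows(
  series=[
    {"ax":0,"ay":0,"az":0,"dx":0,"dy":0,"dz":0.8,"hand":1},
    {"ax":0,"ay":0,"az":0,"dx":0,"dy":0,"dz":1.6,"hand":1},
    {"ax":0,"ay":0,"az":0,"dx":0,"dy":0,"dz":2.4,"hand":1},
    {"ax":0,"ay":0,"az":0,"dx":0,"dy":0,"dz":3.2,"hand":1},
    {"ax":0,"ay":0,"az":0,"dx":0,"dy":0,"dz":3.7,"hand":1},
    {"ax":0,"ay":0,"az":0,"dx":0,"dy":0,"dz":3.95,"hand":1},
    {"ax":0,"ay":0,"az":0,"dx":0,"dy":0,"dz":3.95,"hand":1},
    {"ax":0,"ay":0,"az":0,"dx":0,"dy":0,"dz":3.95,"hand":1},
  ],
)

```text
clock: 11.0
eef_pos: [523.9, 23.4, 249.8]
tool_rot: [-3.139, -0.003, -0.289]
force: [-6.1, 0.7, 25.1]
width: -0.2
gripper_force: 12.9
```

send_rows(
  series=[
    {"ax":0,"ay":0,"az":0,"dx":0,"dy":0,"dz":-1.5,"hand":1},
    {"ax":0,"ay":0,"az":0,"dx":0,"dy":0,"dz":-3,"hand":1},
    {"ax":0,"ay":0,"az":0,"dx":0,"dy":0,"dz":-3.95,"hand":1},
    {"ax":0,"ay":0,"az":0,"dx":0,"dy":0,"dz":-3.95,"hand":1},
    {"ax":0,"ay":0,"az":0,"dx":0,"dy":0,"dz":-3.95,"hand":1},
    {"ax":0,"ay":0,"az":0,"dx":0,"dy":0,"dz":-3.95,"hand":1},
    {"ax":0,"ay":0,"az":0,"dx":0,"dy":0,"dz":-3.95,"hand":1},
    {"ax":0,"ay":0,"az":0,"dx":0,"dy":0,"dz":-3.95,"hand":1},
  ],
)

```text
clock: 11.8
eef_pos: [522.7, 23.4, 285.8]
tool_rot: [3.141, 0.001, -0.289]
force: [-0.1, 0.1, 0.8]
width: 0.0
gripper_force: 0.0
```

```bash
python3 - <<'E'
from cell import *
from h import *
cv2.imwrite("pics/s6full.png",get_image("scene")["pixels"][:,:,::-1]);prof("pics/s6full.png")
E
```

```text
pics/s6full.png -1 gray [108, 141, 111, 86, 79, 80, 73, 72, 69, 75, 88, 79, 46, 43, 44, 44, 45] sat [121, 155, 81, 36, 29, 25, 15, 17, 16, 17, 19, 19, 21, 22, 21, 21, 20]
pics/s6full.png 0 gray [88, 101, 95, 93, 93, 94, 93, 92, 93, 99, 117, 98, 50, 44, 46, 47, 46] sat [93, 84, 13, 11, 14, 16, 17, 17, 17, 17, 19, 17, 18, 21, 20, 20, 21]
pics/s6full.png 1 gray [87, 96, 97, 97, 97, 98, 99, 97, 98, 104, 121, 101, 49, 46, 46, 44, 44] sat [87, 74, 9, 14, 15, 17, 17, 17, 17, 17, 18, 18, 18, 20, 21, 21, 22]
```

Top-of-pin peak: 209 at the start, 219 after two strokes, 225 after three. So about 5.5–6 mm per stroke, with some way still to go to 232. Another stroke.

send_rows(
  series=[
    {"ax":0,"ay":0,"az":0,"dx":0,"dy":0,"dz":0.8,"hand":1},
    {"ax":0,"ay":0,"az":0,"dx":0,"dy":0,"dz":1.6,"hand":1},
    {"ax":0,"ay":0,"az":0,"dx":0,"dy":0,"dz":2.4,"hand":1},
    {"ax":0,"ay":0,"az":0,"dx":0,"dy":0,"dz":3.2,"hand":1},
    {"ax":0,"ay":0,"az":0,"dx":0,"dy":0,"dz":3.7,"hand":1},
    {"ax":0,"ay":0,"az":0,"dx":0,"dy":0,"dz":3.95,"hand":1},
    {"ax":0,"ay":0,"az":0,"dx":0,"dy":0,"dz":3.95,"hand":1},
    {"ax":0,"ay":0,"az":0,"dx":0,"dy":0,"dz":3.95,"hand":1},
  ],
)

```text
clock: 12.65
eef_pos: [523.9, 23.4, 249.8]
tool_rot: [-3.139, -0.003, -0.289]
force: [-5.5, 1.0, 25.6]
width: -0.3
gripper_force: 12.9
```

send_rows(
  series=[
    {"ax":0,"ay":0,"az":0,"dx":0,"dy":0,"dz":-1.5,"hand":1},
    {"ax":0,"ay":0,"az":0,"dx":0,"dy":0,"dz":-3,"hand":1},
    {"ax":0,"ay":0,"az":0,"dx":0,"dy":0,"dz":-3.95,"hand":1},
    {"ax":0,"ay":0,"az":0,"dx":0,"dy":0,"dz":-3.95,"hand":1},
    {"ax":0,"ay":0,"az":0,"dx":0,"dy":0,"dz":-3.95,"hand":1},
    {"ax":0,"ay":0,"az":0,"dx":0,"dy":0,"dz":-3.95,"hand":1},
    {"ax":0,"ay":0,"az":0,"dx":0,"dy":0,"dz":-3.95,"hand":1},
    {"ax":0,"ay":0,"az":0,"dx":0,"dy":0,"dz":-3.95,"hand":1},
  ],
)

```text
clock: 13.45
eef_pos: [522.7, 23.4, 285.7]
tool_rot: [3.141, 0.001, -0.289]
force: [-0.1, 0.1, 0.2]
width: -0.2
gripper_force: 0.0
```

```bash
python3 - <<'E'
from cell import *
from h import *
cv2.imwrite("pics/s7full.png",get_image("scene")["pixels"][:,:,::-1]);prof("pics/s7full.png")
E
```

```text
pics/s7full.png -1 gray [110, 143, 109, 70, 65, 82, 74, 73, 70, 71, 73, 78, 96, 86, 56, 43, 46] sat [118, 152, 82, 38, 31, 26, 15, 16, 17, 18, 17, 18, 18, 18, 19, 21, 20]
pics/s7full.png 0 gray [91, 101, 82, 55, 84, 95, 94, 94, 94, 93, 94, 106, 132, 106, 69, 42, 44] sat [91, 83, 14, 14, 15, 16, 16, 17, 17, 18, 17, 18, 19, 18, 20, 22, 21]
pics/s7full.png 1 gray [87, 97, 89, 71, 97, 99, 98, 98, 98, 98, 100, 108, 125, 111, 74, 43, 44] sat [88, 73, 8, 14, 15, 16, 17, 17, 17, 18, 17, 18, 20, 18, 19, 21, 21]
```

The dark ring is showing at about 203, but the top reads about 230 and the last rise was a full 5.5 mm, so the pin may be 1–2 mm short. One more stroke, then compare.

send_rows(
  series=[
    {"ax":0,"ay":0,"az":0,"dx":0,"dy":0,"dz":0.8,"hand":1},
    {"ax":0,"ay":0,"az":0,"dx":0,"dy":0,"dz":1.6,"hand":1},
    {"ax":0,"ay":0,"az":0,"dx":0,"dy":0,"dz":2.4,"hand":1},
    {"ax":0,"ay":0,"az":0,"dx":0,"dy":0,"dz":3.2,"hand":1},
    {"ax":0,"ay":0,"az":0,"dx":0,"dy":0,"dz":3.7,"hand":1},
    {"ax":0,"ay":0,"az":0,"dx":0,"dy":0,"dz":3.95,"hand":1},
    {"ax":0,"ay":0,"az":0,"dx":0,"dy":0,"dz":3.95,"hand":1},
    {"ax":0,"ay":0,"az":0,"dx":0,"dy":0,"dz":3.95,"hand":1},
  ],
)

```text
clock: 14.3
eef_pos: [523.9, 23.4, 249.8]
tool_rot: [-3.139, -0.003, -0.289]
force: [-6.0, -0.1, 26.4]
width: -0.1
gripper_force: 12.9
```

send_rows(
  series=[
    {"ax":0,"ay":0,"az":0,"dx":0,"dy":0,"dz":-1.5,"hand":1},
    {"ax":0,"ay":0,"az":0,"dx":0,"dy":0,"dz":-3,"hand":1},
    {"ax":0,"ay":0,"az":0,"dx":0,"dy":0,"dz":-3.95,"hand":1},
    {"ax":0,"ay":0,"az":0,"dx":0,"dy":0,"dz":-3.95,"hand":1},
    {"ax":0,"ay":0,"az":0,"dx":0,"dy":0,"dz":-3.95,"hand":1},
    {"ax":0,"ay":0,"az":0,"dx":0,"dy":0,"dz":-3.95,"hand":1},
    {"ax":0,"ay":0,"az":0,"dx":0,"dy":0,"dz":-3.95,"hand":1},
    {"ax":0,"ay":0,"az":0,"dx":0,"dy":0,"dz":-3.95,"hand":1},
  ],
)

```text
clock: 15.1
eef_pos: [522.7, 23.3, 285.8]
tool_rot: [3.141, 0.001, -0.289]
force: [0.3, 0.1, 0.1]
width: 0.2
gripper_force: 0.0
```

```bash
python3 - <<'E'
from cell import *
from h import *
cv2.imwrite("pics/s8full.png",get_image("scene")["pixels"][:,:,::-1]);prof("pics/s8full.png")
E
```

```text
pics/s8full.png -1 gray [110, 143, 109, 70, 64, 79, 74, 74, 71, 72, 73, 77, 96, 86, 57, 43, 46] sat [120, 153, 81, 39, 31, 26, 15, 16, 16, 16, 18, 18, 19, 18, 19, 22, 22]
pics/s8full.png 0 gray [91, 101, 86, 63, 83, 94, 94, 95, 95, 95, 94, 105, 130, 105, 70, 43, 44] sat [92, 84, 12, 12, 15, 16, 15, 16, 16, 16, 17, 17, 20, 19, 19, 20, 20]
pics/s8full.png 1 gray [86, 97, 89, 72, 95, 99, 98, 98, 98, 99, 99, 107, 123, 110, 75, 43, 43] sat [88, 74, 9, 14, 15, 16, 17, 17, 17, 17, 17, 18, 19, 18, 17, 20, 22]
```

The pin did not rise on that stroke, so it is fully out. Retreating straight up and checking that nothing else moved.

send_rows(
  series=[
    {"ax":0,"ay":0,"az":0,"dx":0,"dy":0,"dz":-3,"hand":1},
    {"ax":0,"ay":0,"az":0,"dx":0,"dy":0,"dz":-6,"hand":1},
    {"ax":0,"ay":0,"az":0,"dx":0,"dy":0,"dz":-9,"hand":1},
    {"ax":0,"ay":0,"az":0,"dx":0,"dy":0,"dz":-10,"hand":1},
    {"ax":0,"ay":0,"az":0,"dx":0,"dy":0,"dz":-10,"hand":1},
    {"ax":0,"ay":0,"az":0,"dx":0,"dy":0,"dz":-10,"hand":1},
    {"ax":0,"ay":0,"az":0,"dx":0,"dy":0,"dz":-10,"hand":1},
  ],
)

```text
clock: 15.85
eef_pos: [522.1, 23.5, 384.7]
tool_rot: [3.14, 0.003, -0.289]
force: [-0.1, -0.2, -0.3]
width: 0.1
gripper_force: 0.0
```

```bash
python3 - <<'E'
from cell import *
from h import *
i=get_image("scene")["pixels"][:,:,::-1].copy();cv2.imwrite("pics/s9full.png",i)
g=lambda x:cv2.cvtColor(x,cv2.COLOR_BGR2GRAY);a=g(cv2.imread("pics/s4full.png"));o=g(cv2.imread("pics/scene0.png"));b=g(i)
def sh(ref,n,x0,x1,y0,y1):
    m=cv2.matchTemplate(b[y0-5:y1+5,x0-5:x1+5],ref[y0:y1,x0:x1],cv2.TM_CCOEFF_NORMED);_,v,_,p=cv2.minMaxLoc(m);print(n,(p[0]-5,p[1]-5),round(v,3))
sh(a,"lever",280,308,190,218);sh(a,"pipe",264,300,208,230);sh(o,"tank",298,370,240,300);sh(o,"bottle",365,400,270,332);sh(o,"tape",242,285,260,300);sh(a,"knob",320,350,186,210)
s=read_state();print(s["eef_pos"],s["force"],s["clock"])
E
```

```text
lever (0, 0) 0.996
pipe (0, 0) 0.957
tank (0, 0) 0.877
bottle (0, 0) 0.748
tape (0, 0) 0.973
knob (0, 0) 0.998
[522.270001    23.42624213 384.81618649] [-0.23158264 -0.34068243 -0.44036163] 15.9
```

Nothing has shifted, the knob is up, and the arm is clear.

```bash
python3 -c "
from cell import *
print(finish_job())"
```

```text
the job is handed in; nothing more can be done
None
```

I closed the tap against its stop, then pumped five full strokes until the pin was fully out (the fifth raised it no further); the knob is up, the arm is clear, image checks of the bleeder, lever, bottle and tape roll showed no shift, and the job was handed in at about 16 s with no verdict returned.

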